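# Pack the honey soap into its latched case

### The arm

A 6-joint arm with a two-finger parallel gripper is mounted at the origin on the work surface. World frame = base frame: x ahead of the robot, y to its left, z up, the work surface at z = 0. Lengths are in m, angles in degrees, forces in N, time in s.
With the tool pointing down it reaches from about 0.4 to 0.825 m from the base axis. Payload 7 kg.
Tool frame: the origin (TCP) lies on the centre line of the jaws, within the pads' length; the fingertips stand 8 mm ahead of it and the grasp point (between the pads) lies 11 mm behind it (r.tcp_to_tips is the distance from the TCP to the fingertips, in m); z points along the fingers, y is the direction in which the jaws open and shut (so a half turn about z gives the same grasp; the last joint's range is limited). The gripper opens to 88 mm and grips with 3 to 60 N. Pads are 19 mm wide; open, the fingers measure 130 mm over their backs; the gripper's body (78 mm by 193 mm) begins 47 mm behind the grasp point.
Start: joints at [93.054, 20.546, 0.682, 0, -70.136, -16.507], TCP at [0.157, 0.656, 0.235] pointing down, gripper open.
Joint ranges: [-176.03, 176.03], [-82.01, 121.73], [-58.28, 71.71], [-173.87, 95.51], [-174.79, -0.11], [-173.66, 173.66]. Speed limits (degrees/s): [136.94, 136.94, 172.46, 180, 180, 180].

### API

Orientations are given as [roll, pitch, yaw] about the fixed x, y, z axes, in that order (R = Rz(yaw) Ry(pitch) Rx(roll)).
In Python, from plant import r gives the robot as it stands.
- The arm moves only by the tool drive_tool, never from a script. Its argument "plan" is text: rows parted by semicolons, each of 4 numbers parted by spaces: the shift along the tool's x, y, z in cm, then the turn about the tool's z in rad. A call has 1 to 8 rows; each row is the pose to reach, as a shift and turn from the pose commanded when the call began, along the tool's axes at that moment; what a row does not reach only later rows make up. A row lasts 1/8 s, in which the tool goes at most 62.5 mm and 10.7 degrees, less where a joint would pass 70% of its speed; a pose out of reach is approached as far as the arm can. A call with a gripper value outside its range is refused whole. "fingers" is the closure, from -1 (fully open) to 1 (shut), set as the call begins (left out, the last holds). The fingers move at their own pace and stop on an object; "squeeze" is the grip in N (left out, the last holds). Time passes only in rows, so rows that repeat a pose let the fingers close. It gives the time, the measured TCP pose, the force and the opening at its end, in the units of the state.
- r.get_state(): the state, without advancing time (a new reading comes with each control period).
- r.capture(name): name is "scene" or "top" or "wrist"; returns a dict with "frame" (480x640x3 uint8, red, green, blue), "fovy" (degrees; the focal length in pixels is half the picture's height over the tangent of half this angle, whatever the lens; pixels are square), "cx", "cy" (the principal point, pixels), "rvec" (rotation vector, rad) and "tvec" (3), from world to camera coordinates, as OpenCV has them. Camera axes: x right, y down, z forward; pixel columns grow to the right and rows downward; lengths in m; the calibration is good to about 2 mm. A picture is of the moment at which its call begins. There is no depth.
- r.close_job(): hands the job in, once; it reports no verdict.
The state is a dict: "time_s": time; "joints": joint angles; "qd": joint speeds; "joint_torque": joint torques, N m; "tcp_pos": TCP position; "eef_rot": TCP orientation; "contact_force": force on the tool from outside, world axes, zero at the start; "moment": the same for the moment, N m; "gripper_width": finger opening in m.
Only numpy, scipy, OpenCV 4.12 (cv2) and the standard library are available. Lean on these libraries where they do the work, as an engineer would, in place of code of your own. Each camera call takes 0.05 s, during which the arm holds its last target. There are 200 camera calls.

### The job

Flip the case's toggle latch open, lift the lid upright, and set the amber soap bar gently down flat in the middle of the cork pad in the empty bay. Then shut the lid and flip the latch lever back over until it snaps home. Leave the green soap in its bay, and the bottles, jar and pitcher, where they stand.

Things in the scene. Friction and masses are not known exactly. Their poses are not given: they have to be found in the camera images.
- case: Fixed aluminium case, 130 deep (x) x 250 wide (y) x 60 mm high plus a 10 mm lid; origin at the centre of its underside, on the table; x points to the hinge side, away from the robot, y left. Walls and floor 5 mm; a divider at y = 0, its top 35 mm above the table, makes two bays, each 118 wide (y) x 120 mm, centred at y = +61.5 and -61.5 mm.
- case_lid (a joint): Hinge of the case's lid along the far top edge: 0 shut, 1.57 upright, 1.8 its stop. A friction hinge: the lid stays at any angle it is left at; moving it takes about 2 to 4 N at its tab.
- lid_hinge (a point): Point on the lid's hinge axis, in the middle of the far top edge of the case (65 mm behind its centre, 60.5 mm up). The axis is the case's y axis; opening lifts the near edge up and away from the robot.
- lid_tab (a point): Middle of the blue cross-bar (round bar 24 mm long along y, 12 mm diameter) at the end of a tongue rising at 45 degrees outward from the lid's near edge, 45 mm left of the case's middle. Lid shut, it is 19 mm out from the lid's edge and 18 mm above the lid's top; 151 mm from the hinge axis. Pinched by its two ends it can turn between the fingers as the lid swings.
- latch_lever (a joint): Over-centre lever of the toggle latch: 0 latched (lever leans back over the lid, 50 degrees above level, its claw on the lid's edge holds it shut), 1.83 open (lever points out to the robot, 25 degrees above level). A spring drives it to the nearer end; dead centre at 0.8, about upright; 4 to 6 N at the grip.
- latch_pivot (a point): Point on the lever's pivot axis, on the near face of the case 14 mm out, 58 mm up, 45 mm to the right of the middle (case frame y = -45 mm). The axis runs along the case's y axis.
- latch_grip (a point): Middle of the red cross-bar at the end of the lever (round bar 24 mm long along y, 12 mm diameter), 58 mm from the pivot. Pinched by its two ends it can turn between the fingers as the lever swings, with some drag; a light pinch may slip off.
- soap: The finished amber hexagonal soap bar (loose, about 55 g): 46 mm across its flats, 28 mm high, origin at the centre of its underside. Flats face its own x axis and every 60 degrees from it. It stands flat on the table to the left or right of the case.
- pad: Square cork pad, 70 x 70 x 3 mm, fixed on the floor of the empty bay (either bay; unseen until the lid is open); origin at the centre of its underside, 5 mm above the table; sides along the case's.
- green_soap: Green hexagonal soap bar of the same size, already in the other bay; stays there.
- jar: Bystander: whitish jar, 66 mm diameter, 85 mm high, on the table on the other side of the case from the amber soap; origin under its centre.
- tall_left: Bystander: amber bottle, 42 mm diameter, 150 mm high, left of the case; origin under its centre.
- tall_right: Bystander: green glass bottle, 42 mm diameter, 150 mm high, right of the case; origin under its centre.
- oil_left: Bystander: small brown oil bottle, 28 mm diameter, 65 mm high, left of the case; origin under its centre.
- oil_right: Bystander: small purple oil bottle, 28 mm diameter, 65 mm high, right of the case; origin under its centre.
- pitcher: Bystander: steel pouring pitcher, 84 mm diameter, 100 mm high, handle out to 72 mm from its axis on its own y side; near the robot on the right; origin under its centre.
There are look-alikes about, which are no part of the job. Of the things that look like the soap, the largest one is meant.

How it is judged (in metres and radians):
On the way, in this order (a step that is already met when the one before it is completed fails the run):
1. the latch is flipped open while the lid is still shut (value of joint latch_lever above 1.6 rad and value of joint case_lid below 0.06 rad), for 0.1 s.
2. the lid is lifted upright (more than 1.25 rad) (value of joint case_lid above 1.25 rad), for 0.2 s.
3. the amber soap lies flat on the cork pad, let go, its centre within 20 mm of the pad's (horizontal distance between soap and pad below 0.02 m and z of soap in the frame of pad below 0.007 m and angle between soap's own z axis and vertical below 0.1 rad and contact force between the fingers and soap below 0.1 N), for 0.2 s.
4. the lid is shut again, the latch not yet (value of joint case_lid below 0.08 rad and value of joint latch_lever above 0.4 rad), for 0.1 s.
At the end, for the whole second after the job is handed in: The lid is shut (below 0.05 rad) and latched (lever below 0.08 rad); the amber soap lies flat and still on the cork pad, its centre within 20 mm of the pad's; the green soap is within 20 mm of where it was (value of joint latch_lever below 0.08 rad and value of joint case_lid below 0.05 rad and horizontal distance between soap and pad below 0.02 m and z of soap in the frame of pad below 0.007 m and angle between soap's own z axis and vertical below 0.1 rad and linear speed of soap below 0.02 m/s and distance of green_soap from where it was at the start of the episode below 0.02 m); the robot touches nothing.
It fails at once if the amber soap is dropped or thrown (let go and moving faster than 0.5 m/s) (linear speed of soap above 0.5 m/s and contact force between the fingers and soap below 0.1 N).
It fails at once if a bottle, the jar or the pitcher is moved more than 30 mm, or the green soap more than 20 mm (distance of any of jar, tall_left, tall_right, oil_left, oil_right, pitcher from where it was at the start of the episode above 0.03 m or distance of green_soap from where it was at the start of the episode above 0.02 m).
It also fails if it takes over 72 s, if anything falls off the work surface, if the arm or the gripper's body presses on something with over 40 N, if the wrist force passes 120 N, or if a joint passes its speed limit or range.

## Working session

There is one attempt and no reset: what is moved stays moved. The work goes in short steps, Python scripts to look and compute and a tool call to move; the robot and the scene stay as the last step left them, time stands still between calls to the robot, and variables do not carry over. Pictures are saved under pics/ and viewed, about 8 in all and at most 12, crops included, and the job is handed in when it is done.

Besides the shell and the picture viewer there is one more tool, called as name(argument=value, ...) on one line, values as JSON. drive_tool: Moves the arm, as the interface text tells. Its arguments: {"type":"object","properties":{"plan":{"type":"string"},"fingers":{"type":"number"},"squeeze":{"type":"number"}},"required":["plan"]}

```bash
mkdir -p pics; ls; cat > h.py <<'E'
import numpy as np, cv2
from plant import r
from scipy.spatial.transform import Rotation as Ro
def cap(n,save=None):
    c=r.capture(n); 
    if save: cv2.imwrite(f'pics/{save}.png',c['frame'][:,:,::-1])
    R=cv2.Rodrigues(np.array(c['rvec'],float))[0]; f=240/np.tan(np.radians(c['fovy'])/2)
    c['R']=R;c['t']=np.array(c['tvec'],float).ravel();c['f']=f
    return c
def pix(c,P):
    q=np.asarray(P,float)@c['R'].T+c['t']; return q[...,:2]/q[...,2:]*c['f']+[c['cx'],c['cy']]
def ray(c,u,v,z):
    d=c['R'].T@np.array([(u-c['cx'])/c['f'],(v-c['cy'])/c['f'],1]); o=-c['R'].T@c['t']
    return o+d*(z-o[2])/d[2]
E
python3 - <<'E'
from h import *
import pickle
for n in ('scene','top','wrist'):
    c=cap(n,n+'0'); print(n,c['fovy'],c['cx'],c['cy'],(-c['R'].T@c['t']).round(3),c['R'].round(2).tolist())
    pickle.dump(c,open(n+'0.pkl','wb'))
s=r.get_state();print(s);print(r.tcp_to_tips)
E
```

```text
pics
scene 53.91112699134127 318.87518008664375 243.67893239521874 [1.321 0.017 0.615] [[-0.04, 1.0, 0.02], [0.55, 0.03, -0.83], [-0.83, -0.02, -0.55]]
top 55.719185610556686 322.4075724716312 236.9850964118269 [0.272 0.016 1.324] [[0.02, -1.0, -0.0], [-0.98, -0.02, -0.17], [0.17, 0.01, -0.99]]
wrist 61.74586570488294 322.6151413300572 240.2665500582985 [0.237 0.637 0.383] [[-0.23, -0.97, 0.0], [-0.93, 0.22, 0.3], [-0.29, 0.07, -0.95]]
{'time_s': 0.15, 'joints': array([ 9.30550385e+01,  2.05822573e+01,  6.47289755e-01, -1.37554946e-02,
       -7.01361788e+01, -1.65051621e+01]), 'qd': array([ 0.01024934, -0.10989145,  0.18632833,  0.19322078,  0.01083734,
        0.06124603]), 'joint_torque': array([-6.49464728e-04, -5.83275568e+01,  2.93290937e+01,  7.00125530e+00,
        8.85209389e-03, -1.08664540e-04]), 'tcp_pos': array([0.15697052, 0.65613782, 0.23384897]), 'eef_rot': array([ 1.79928111e+02, -7.81450505e-03, -1.34548006e+01]), 'contact_force': array([0.1812216 , 0.32472498, 0.71011594]), 'moment': array([-0.02406174,  0.04147756,  0.00071325]), 'gripper_width': 0.08759743905646998}
0.008
```

View pics/top0.png

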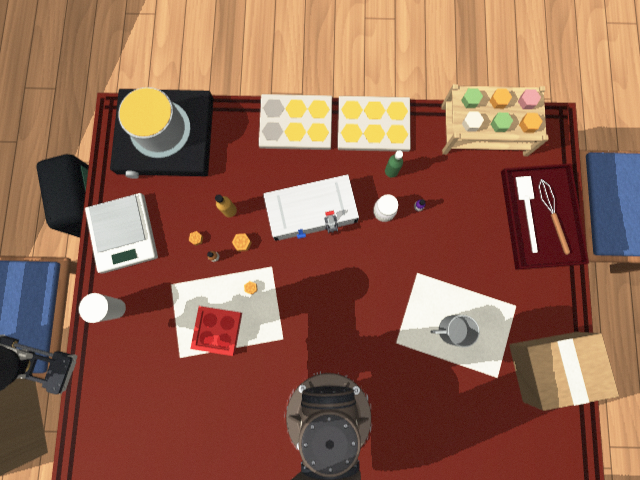

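View pics/scene0.png

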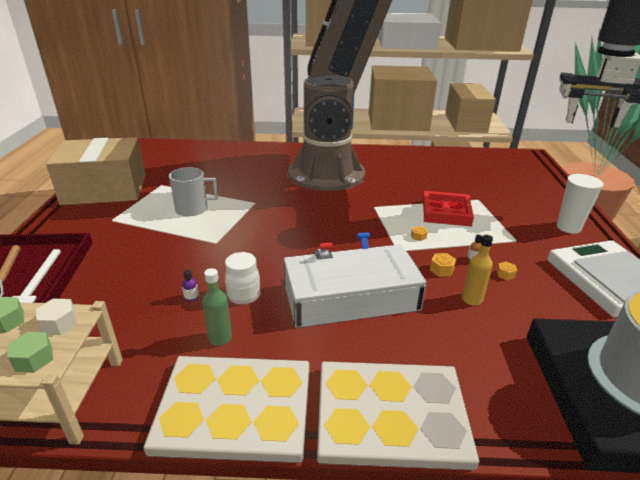

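The top view shows the case at about (311,207), the blue tab at (301,233) and the red grip at (331,214). Soap candidates are amber hexagons at (241,242), (195,238) and (251,288), plus the tray hexagons, which aren't loose. The one at (241,242) looks largest. I'll check with one close crop, projecting my size hypotheses onto it.

```bash
python3 - <<'E'
from h import *
import pickle
c=pickle.load(open('top0.pkl','rb'))
for n,u,v,z in [('A',241,242,.028),('B',195,238,.02),('C',251,288,.02),('tab',301,233,.088),('grip',331,214,.1),('lidNL',277,237,.07),('lidNR',357,217,.07),('lidFL',264,192,.07),('lidFR',349,177,.07),('jar',386,207,.085),('oilL',213,256,.06)]:
    print(n,ray(c,u,v,z).round(3))
im=c['frame'][:,:,::-1]
cv2.imwrite('pics/crop1.png',cv2.resize(im[165:305,180:400],None,fx=3.6,fy=3.6,interpolation=cv2.INTER_CUBIC))
E
```

```text
A [0.479 0.263 0.028]
B [0.489 0.399 0.02 ]
C [0.347 0.228 0.02 ]
tab [0.498 0.087 0.088]
grip [0.551 0.005 0.1  ]
lidNL [0.489 0.154 0.07 ]
lidNR [ 0.551 -0.069  0.07 ]
lidFL [0.618 0.197 0.07 ]
lidFR [ 0.668 -0.045  0.07 ]
jar [ 0.578 -0.149  0.085]
oilL [0.432 0.333 0.06 ]
```

View pics/crop1.png

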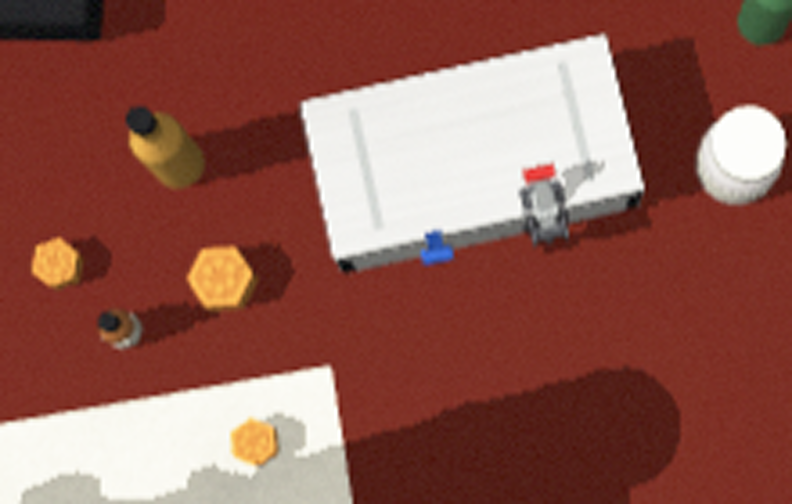

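```bash
cat >> h.py <<'E'
from scipy.optimize import least_squares
def model():
    a=np.radians(50); 
    return {'FL':[65,125,70],'FR':[65,-125,70],'NR':[-65,-125,70],'NL':[-65,125,70],'tab':[-84,45,88],
      'grip':[-79+58*np.cos(a),-45,58+58*np.sin(a)]}
def c2w(p,x,y,yaw): 
    return Ro.from_euler('z',yaw).apply(np.asarray(p,float)/1000)+[x,y,0]
def fit(obs): # list of (cam, name or xyz mm, u,v)
    m=model()
    def f(q): return np.concatenate([pix(c,c2w(m[n] if isinstance(n,str) else n,*q))-[u,v] for c,n,u,v in obs])
    s=least_squares(f,[.58,.06,.25],loss='soft_l1'); return s.x,f(s.x).reshape(-1,2)
E
python3 - <<'E'
from h import *
import pickle
c=pickle.load(open('top0.pkl','rb')); 
k=lambda x,y:(180-.36+x/3.6,165-.36+y/3.6)
obs=[(c,n,*k(*p)) for n,p in dict(FL=(302,102),FR=(605,36),NR=(642,190),NL=(336,258),tab=(436,254),grip=(539,173)).items()]
q,res=fit(obs);print(q[:2],np.degrees(q[2]));print(res.round(1).tolist())
s=pickle.load(open('scene0.pkl','rb'))
m=model()
print('scene',{n:pix(s,c2w(p,*q)).round().tolist() for n,p in m.items()})
# soap
u,v=k(221,275); print('soap',ray(c,u,v,.028).round(4))
img=s['frame'][:,:,::-1][215:335,270:520]
cv2.imwrite('pics/crop2.png',cv2.resize(img,None,fx=3.2,fy=3.2,interpolation=cv2.INTER_CUBIC))
for w in ('top','scene'):
    cc=c if w=='top' else s
    hsv=cv2.cvtColor(cc['frame'],cv2.COLOR_RGB2HSV)
    for nm,lo,hi in [('amber',(10,140,150),(26,255,255)),('blue',(105,150,60),(125,255,255)),('red',(174,190,150),(180,255,255)),('red2',(0,190,170),(4,255,255))]:
        n,l,st,ce=cv2.connectedComponentsWithStats(cv2.inRange(hsv,lo,hi))
        print(w,nm,[(st[i].tolist(),ce[i].round(1).tolist()) for i in range(1,n) if st[i][4]>12 and 180<ce[i][0]<520 and 150<ce[i][1]<320])
E
```

```text
[0.58315312 0.063079  ] 14.039020634381934
[[-0.7, -0.3], [0.5, -0.5], [0.7, -0.1], [-1.0, 0.1], [0.2, 0.5], [0.0, 0.2]]
scene {'FL': [425.0, 281.0], 'FR': [294.0, 298.0], 'NR': [283.0, 256.0], 'NL': [401.0, 244.0], 'tab': [363.0, 235.0], 'grip': [325.0, 245.0]}
soap [0.4815 0.2627 0.028 ]
top amber [([216, 201, 11, 10, 58], [220.2, 206.2]), ([189, 231, 13, 14, 137], [194.7, 237.3]), ([232, 233, 18, 18, 242], [240.5, 241.3]), ([245, 282, 12, 12, 112], [250.3, 287.5])]
top blue [([297, 230, 9, 8, 40], [300.7, 233.9])]
top red []
top red2 []
scene amber [([412, 226, 15, 14, 122], [419.8, 231.5]), ([479, 247, 14, 55, 231], [486.0, 269.1]), ([431, 253, 25, 23, 303], [444.3, 260.3]), ([499, 261, 19, 18, 205], [508.3, 268.3])]
scene blue [([358, 233, 11, 16, 109], [363.5, 238.7])]
scene red []
scene red2 [([424, 191, 23, 6, 56], [433.3, 192.9]), ([448, 193, 14, 4, 30], [454.6, 194.1]), ([463, 194, 7, 6, 26], [466.3, 196.2]), ([429, 200, 29, 9, 91], [444.7, 203.2])]
```

View pics/crop2.png

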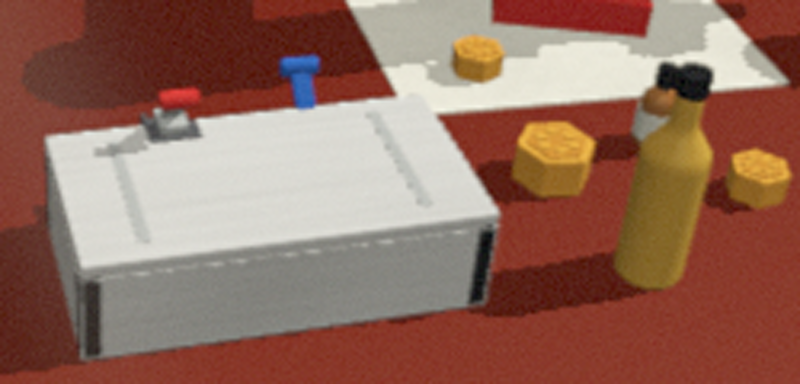

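```bash
cat >> h.py <<'E'
def shift(P,yaw=None):
    "tool-axis shift (cm) and turn (rad) from measured pose to world TCP P, yaw deg"
    s=r.get_state(); e=s['eef_rot']; d=Ro.from_euler('xyz',[180,0,e[2]],degrees=True).inv().apply(np.asarray(P)-s['tcp_pos'])*100
    t=0 if yaw is None else -np.radians((yaw-e[2]+180)%360-180)
    return d.round(2),round(float(t),4)
E
python3 - <<'E'
from h import *
import pickle
c=pickle.load(open('top0.pkl','rb')); s=pickle.load(open('scene0.pkl','rb'))
k=lambda x,y:(180-.36+x/3.6,165-.36+y/3.6)
j=lambda x,y:(270-.34+x/3.2,215-.34+y/3.2)
obs=[(c,n,*k(*p)) for n,p in dict(FL=(302,102),FR=(605,36),NR=(642,190),NL=(336,258),tab=(436,254),grip=(539,173)).items()]
obs+=[(s,n,*j(*p)) for n,p in dict(FL=(498,214),FR=(84,265),NR=(46,137),NL=(412,96),tab=(300,66),grip=(180,98)).items()]
q,res=fit(obs);print(q[:2],np.degrees(q[2]));print(res.round(1).tolist())
np.save('q.npy',q)
g=c2w(model()['grip'],*q);print('grip',g,'tab',c2w(model()['tab'],*q))
print(shift([g[0],g[1],.20],np.degrees(q[2])))
for n,cc,u,v in [('top',c,*k(221,275)),('scene',s,*j(556,143))]: print('soap',n,ray(cc,u,v,.028).round(4))
print('tallL base',ray(c,*k(187,178),.0).round(3),'oilL',ray(s,*j(655,135),0).round(3), ray(c,*k(108,322),.065).round(3),'tallL top',ray(c,*k(140,120),.15).round(3))
E
```

```text
[0.58323501 0.06397024] 14.221399997734396
[[-1.0, -0.2], [0.1, -0.7], [0.5, -0.3], [-1.2, 0.2], [-0.0, 0.5], [-0.3, 0.1], [0.7, -0.2], [-1.5, 0.5], [-0.6, -0.8], [3.1, -1.0], [-0.5, 0.2], [-0.6, 0.1]]
grip [0.55385033 0.01010041 0.10243058] tab [0.49075418 0.08695492 0.088     ]
(array([53.63, 53.6 ,  3.38]), -0.483)
soap top [0.4815 0.2627 0.028 ]
soap scene [0.4818 0.2648 0.028 ]
tallL base [0.567 0.301 0.   ] oilL [0.428 0.349 0.   ] [0.436 0.342 0.065] tallL top [0.577 0.306 0.15 ]
```

drive_tool(plan="3 3 0 0; 7 7 0 -0.1; 11 11 0 -0.2; 15 15 0 -0.3; 19 19 0 -0.4; 23 23 0 -0.483; 27 27 0 -0.483; 31 31 0 -0.483", fingers=0, squeeze=30)

```text
time_s: 1.15
tcp_pos: [0.387, 0.2811, 0.2347]
eef_rot: [-180.0, -0.0, 14.2]
contact_force: [1.2, 0.2, -0.4]
gripper_width: 0.044
```

```bash
python3 - <<'E'
from h import *
q=np.load('q.npy');g=c2w(model()['grip'],*q)
print(shift([g[0],g[1],.20],np.degrees(q[2])),r.get_state()['eef_rot'],r.get_state()['gripper_width'])
E
```

```text
(array([ 9.5 , 30.38,  3.47]), 0.0005) [-1.79981750e+02 -1.82051992e-02  1.42475742e+01] 0.04402433132512286
```

drive_tool(plan="1.5 5.5 0.5 0; 3.3 11 1 0; 5 16.5 2 0; 7 22 3 0; 9 27 3.4 0; 9.5 30.4 3.5 0; 9.5 30.4 3.5 0; 9.5 30.4 3.5 0")

```text
time_s: 2.15
tcp_pos: [0.5529, 0.0114, 0.1993]
eef_rot: [-180.0, 0.0, 14.2]
contact_force: [-0.4, 0.5, -1.3]
gripper_width: 0.0439
```

```bash
python3 - <<'E'
from h import *
import pickle
q=np.load('q.npy');m=model()
c=cap('wrist','wrist1'); pickle.dump(c,open('wrist1.pkl','wb'))
g=c2w(m['grip'],*q);st=r.get_state();print(st['tcp_pos'],shift([g[0],g[1],g[2]-.009],np.degrees(q[2])))
print({n:pix(c,c2w(p,*q)).round().tolist() for n,p in m.items()})
E
```

```text
[0.55290928 0.01189252 0.1995263 ] (array([ 0.05,  0.2 , 10.61]), 0.0002)
{'FL': [61.0, 74.0], 'FR': [448.0, 74.0], 'NR': [432.0, 263.0], 'NL': [95.0, 263.0], 'tab': [198.0, 297.0], 'grip': [324.0, 247.0]}
```

View pics/wrist1.png

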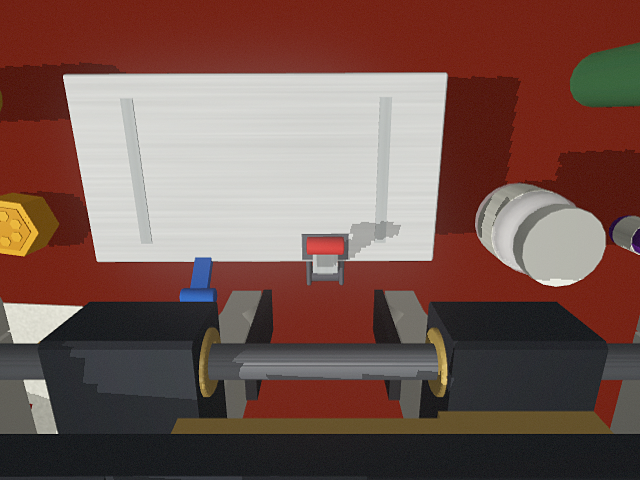

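Wrist view: lid corners at (64,74) and (446,74), grip at (325,245) and tab at (198,295). All are within 2–3 px of the model, so the pose fit holds. Descending on the latch grip.

drive_tool(plan="0.1 0.15 4 0; 0.1 0.15 8 0; 0.1 0.15 10.6 0; 0.1 0.15 10.6 0; 0.1 0.15 10.6 0")

```text
time_s: 2.82
tcp_pos: [0.5552, 0.0111, 0.0949]
eef_rot: [180.0, -0.1, 14.3]
contact_force: [-0.1, -0.1, 0.1]
gripper_width: 0.0439
```

drive_tool(plan="0 0 0 0; 0 0 0 0; 0 0 0 0; 0 0 0 0", fingers=1, squeeze=35)

```text
time_s: 3.32
tcp_pos: [0.5549, 0.0103, 0.0943]
eef_rot: [180.0, -0.1, 14.2]
contact_force: [-1.6, 0.6, 5.8]
gripper_width: 0.0232
```

```bash
python3 - <<'E'
import numpy as np
# latch opening arc: offsets in tool axes (case x, -y, down) cm from latched
for a in np.arange(50,160.1,10): 
    t=np.radians(a);b=np.radians(50);print(a,(5.8*(np.cos(t)-np.cos(b))).round(2),(-5.8*(np.sin(t)-np.sin(b))).round(2))
print('lid')
for a in np.arange(0,91,6):
    t=np.radians(a);x,z=-14.9,2.75
    print(a,(x*np.cos(t)+z*np.sin(t)-x).round(2),-(-x*np.sin(t)+z*np.cos(t)-z).round(2))
E
```

```text
50.0 0.0 -0.0
60.0 -0.83 -0.58
70.0 -1.74 -1.01
80.0 -2.72 -1.27
90.0 -3.73 -1.36
100.0 -4.74 -1.27
110.0 -5.71 -1.01
120.0 -6.63 -0.58
130.0 -7.46 -0.0
140.0 -8.17 0.71
150.0 -8.75 1.54
160.0 -9.18 2.46
lid
0 0.0 -0.0
6 0.37 -1.54
12 0.9 -3.04
18 1.58 -4.47
24 2.41 -5.82
30 3.37 -7.08
36 4.46 -8.23
42 5.67 -9.26
48 6.97 -10.16
54 8.37 -10.92
60 9.83 -11.53
66 11.35 -11.98
72 12.91 -12.27
78 14.49 -12.4
84 16.08 -12.36
90 17.65 -12.15
```

drive_tool(plan="-0.4 -0.3 0 0; -0.83 0 -0.58 0; -1.25 0 -0.8 0; -1.74 0 -1.01 0; -2.2 0 -1.15 0; -2.72 0 -1.27 0; -3.2 0 -1.33 0; -3.73 0 -1.36 0")

```text
time_s: 4.32
tcp_pos: [0.522, 0.002, 0.1088]
eef_rot: [180.0, -0.4, 14.3]
contact_force: [6.8, 0.8, 4.6]
gripper_width: 0.0234
```

drive_tool(plan="-0.5 0 0.03 0; -1 0 0.09 0; -2 0 0.35 0; -2.9 0 0.78 0; -3.7 0 1.36 0; -4.44 0 2.07 0; -5 0 2.85 0; -5.3 0 3.35 0")

```text
time_s: 5.32
tcp_pos: [0.465, -0.0127, 0.0729]
eef_rot: [180.0, 0.2, 14.2]
contact_force: [-3.2, -2.2, 1.0]
gripper_width: 0.0235
```

drive_tool(plan="0 0 0 0; 0 0 0 0; 0 0 0 0", fingers=0)

```text
time_s: 5.7
tcp_pos: [0.4679, -0.0115, 0.074]
eef_rot: [-180.0, -0.1, 14.2]
contact_force: [-0.1, -0.5, 0.1]
gripper_width: 0.0425
```

drive_tool(plan="0 0 -2 0; 0 0 -6 0; 0 0 -10 0; 0 0 -12 0; 0 0 -12 0")

```text
time_s: 6.32
tcp_pos: [0.4683, -0.0114, 0.1955]
eef_rot: [-180.0, -0.2, 14.2]
contact_force: [0.6, -1.0, -0.3]
gripper_width: 0.0442
```

```bash
python3 - <<'E'
from h import *
import pickle
q=np.load('q.npy');m=model()
c=cap('wrist','wrist2')
a=np.radians(155);o=c2w([-79+58*np.cos(a),-45,58+58*np.sin(a)],*q)
print('open grip px',pix(c,o).round(),'latched',pix(c,c2w(m['grip'],*q)).round(),'tab',pix(c,c2w(m['tab'],*q)).round())
t=c2w(m['tab'],*q); print(shift([t[0],t[1],.2]),shift([*t[:2],t[2]-.006]))
E
```

```text
open grip px [322. 243.] latched [322. 105.] tab [181. 175.]
(array([ 4.69, -8.98, -0.58]), 0.0) (array([ 4.69, -8.98, 11.22]), 0.0)
```

View pics/wrist2.png

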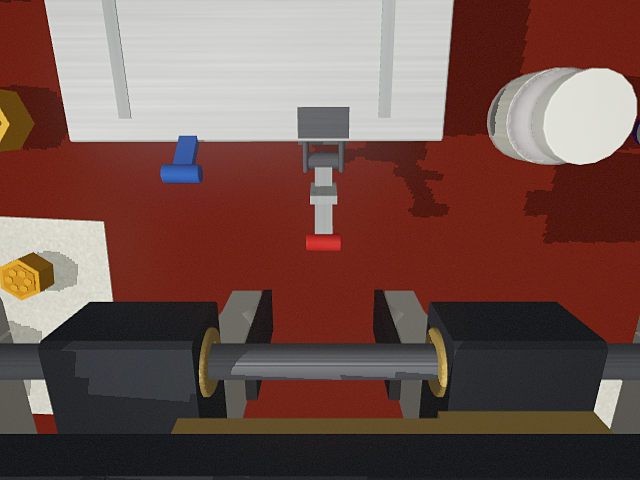

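Latch lever is open: red bar at (323,242), predicted (322,243). Tab at (181,173) is as predicted. Moving on to the tab.

drive_tool(plan="2.5 -4.5 0 0; 4.7 -9 1 0; 4.7 -9 5 0; 4.7 -9 9 0; 4.7 -9 11.2 0; 4.7 -9 11.2 0; 4.7 -9 11.2 0")

```text
time_s: 7.25
tcp_pos: [0.4907, 0.087, 0.0819]
eef_rot: [180.0, -0.0, 14.2]
contact_force: [-0.2, -0.7, 0.3]
gripper_width: 0.0438
```

drive_tool(plan="0 0 0 0; 0 0 0 0; 0 0 0 0; 0 0 0 0", fingers=1)

```text
time_s: 7.75
tcp_pos: [0.4908, 0.0869, 0.0822]
eef_rot: [180.0, -0.1, 14.2]
contact_force: [0.1, -1.6, 5.4]
gripper_width: 0.0231
```

drive_tool(plan="0.15 0 -0.7 0; 0.37 0 -1.54 0; 0.9 0 -3.04 0; 0.9 0 -3.04 0")

```text
time_s: 8.25
tcp_pos: [0.4996, 0.0891, 0.1129]
eef_rot: [-180.0, -0.0, 14.2]
contact_force: [2.4, -3.0, -1.3]
gripper_width: 0.0236
```

drive_tool(plan="0.68 0 -1.43 0; 1.51 0 -2.78 0; 2.47 0 -4.04 0; 3.56 0 -5.19 0; 4.77 0 -6.22 0; 6.07 0 -7.12 0; 7.47 0 -7.88 0; 8.93 0 -8.49 0")

```text
time_s: 9.25
tcp_pos: [0.5854, 0.1111, 0.1972]
eef_rot: [-180.0, 0.1, 14.2]
contact_force: [-3.1, -0.1, -4.9]
gripper_width: 0.0233
```

drive_tool(plan="1.52 0 -0.45 0; 3.08 0 -0.74 0; 4.66 0 -0.87 0; 6.25 0 -0.83 0; 7 0 -0.75 0; 7 0 -0.75 0; 7 0 -0.75 0")

```text
time_s: 10.12
tcp_pos: [0.6544, 0.1288, 0.2052]
eef_rot: [-180.0, -0.1, 14.2]
contact_force: [-0.2, 3.3, 3.7]
gripper_width: 0.0231
```

drive_tool(plan="0 0 0 0; 0 0 0 0; 0 0 0 0", fingers=0)

```text
time_s: 10.5
tcp_pos: [0.6533, 0.1279, 0.2042]
eef_rot: [180.0, 0.0, 14.2]
contact_force: [-0.3, 1.2, -0.2]
gripper_width: 0.043
```

drive_tool(plan="0 0 -2 0; 0 0 -5 0; 0 0 -7 0; -6 0 -7 0; -12 0 -7 0; -18 0 -7 0; -20 0 -7 0; -20 0 -7 0")

```text
time_s: 11.5
tcp_pos: [0.4591, 0.0789, 0.2754]
eef_rot: [-180.0, -0.1, 14.3]
contact_force: [1.6, 0.9, 0.0]
gripper_width: 0.0435
```

```bash
python3 - <<'E'
from h import *
import pickle
q=np.load('q.npy')
for n in ('wrist','top','scene'):
    c=cap(n,n+'3');pickle.dump(c,open(n+'3.pkl','wb'))
print(r.get_state()['tcp_pos'])
w=cv2.imread('pics/wrist3.png');t=cv2.imread('pics/top3.png')[160:310,180:400]
t=cv2.resize(t,(640,436),interpolation=cv2.INTER_CUBIC)
cv2.imwrite('pics/m3.png',cv2.resize(np.vstack([w[:330],t[:,:]]),None,fx=.78,fy=.78))
c=pickle.load(open('wrist3.pkl','rb'))
for y in(61.5,-61.5):
  print([pix(c,c2w([x,y+d,8],*q)).round().tolist() for x,d in((35,35),(35,-35),(-35,-35),(-35,35))])
E
```

```text
[0.46067612 0.07948498 0.2744344 ]
[[268.0, 38.0], [342.0, 38.0], [341.0, 116.0], [270.0, 116.0]]
[[398.0, 38.0], [473.0, 38.0], [465.0, 116.0], [394.0, 116.0]]
```

View pics/m3.png

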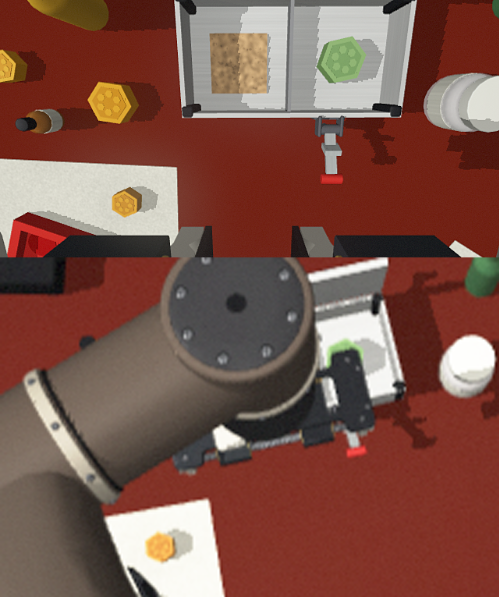

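Pad in the left bay, corners at about (269,43), (345,42), (345,120) and (270,122) in full wrist pixels. Green soap is in the right bay. Amber soap is at (144,131), with the oil bottle beside it at (50,155). Next: the soap's hexagon fit and the pad centre.

```bash
python3 - <<'E'
from h import *
import pickle
q=np.load('q.npy')
c=pickle.load(open('wrist3.pkl','rb'))
hsv=cv2.cvtColor(c['frame'],cv2.COLOR_RGB2HSV)
P=np.mean([ray(c,u,v,.008) for u,v in((269,43),(345,42),(345,120),(270,122))],0)
print('pad',P.round(4),'case-frame',Ro.from_euler('z',-q[2]).apply(P-[q[0],q[1],0]).round(4))
m=cv2.inRange(hsv,(8,130,60),(28,255,255)); n,l,st,ce=cv2.connectedComponentsWithStats(m)
i=min(range(1,n),key=lambda i:np.hypot(*(ce[i]-[144,131]))+(1e3 if st[i][4]<300 else 0)); print(st[i],ce[i])
mask=(l==i).astype(np.uint8)
H0=lambda x,y,a:np.array([[x+.046/3**.5*np.cos(a+np.pi/6+k*np.pi/3),y+.046/3**.5*np.sin(a+np.pi/6+k*np.pi/3),z] for z in(0,.028) for k in range(6)])
def sil(p):
    im=np.zeros((480,640),np.uint8); h=cv2.convexHull((pix(c,H0(*p))*16).round().astype(np.int32)); cv2.fillConvexPoly(im,h,1,shift=4); return im
best=min(((int((sil((x,y,np.radians(a)))!=mask).sum()),x,y,a) for a in range(-30,30,3) for x in np.arange(.474,.491,.002) for y in np.arange(.255,.273,.002)))
b=best
best=min(((int((sil((x,y,np.radians(a)))!=mask).sum()),x,y,a) for a in np.arange(b[3]-3,b[3]+3.1,1) for x in np.arange(b[1]-.002,b[1]+.0021,.0005) for y in np.arange(b[2]-.002,b[2]+.0021,.0005)))
print(best)
for nm,u,v in (('oil cap',29,159),):print(nm,ray(c,u,v,.065))
a=best[3]
for k in range(3):
    jaw=a+60*k; print('jaw dir',jaw, 'yaw',jaw+90, shift([best[1],best[2],.2],jaw+90),shift([best[1],best[2],.2],jaw-90))
E
```

```text
pad [0.5643 0.1207 0.008 ] case-frame [-0.0044  0.0597  0.008 ]
[ 112  104   67   55 2688] [144.65066964 131.10119048]
(33, np.float64(0.481), np.float64(0.2645), np.float64(5.0))
oil cap [0.43870868 0.34127714 0.065     ]
jaw dir 5.0 yaw 95.0 (array([  6.52, -17.44,   7.44]), -1.4099) (array([  6.52, -17.44,   7.44]), 1.7317)
jaw dir 65.0 yaw 155.0 (array([  6.52, -17.44,   7.44]), -2.457) (array([  6.52, -17.44,   7.44]), 0.6845)
jaw dir 125.0 yaw 215.0 (array([  6.52, -17.44,   7.44]), 2.7789) (array([  6.52, -17.44,   7.44]), -0.3627)
```

Hexagon fit is excellent (33 px residual of 2688), with hex angle 5°. I'll use jaw direction 125°, at yaw 215°, so the wrist camera faces away from the amber bottle and, later, the upright lid.

drive_tool(plan="0.5 -2 0 0.17; 1 -4 0 0.35; 1.5 -6 0 0.52; 2 -8 0 0.7; 3 -10 0 0.87; 4 -12.5 0 1.05; 5.5 -15 0 1.22; 6.5 -17.4 2 1.4", fingers=-0.5)

```text
time_s: 12.65
tcp_pos: [0.482, 0.2658, 0.2545]
eef_rot: [-179.9, -0.0, -66.3]
contact_force: [-1.0, 0.3, -0.7]
gripper_width: 0.0658
```

drive_tool(plan="0 0 0 0.17; 0 0 0 0.35; 0 0 0 0.52; 0 0 0 0.7; 0 0 0 0.87; 0 0 0 1.05; 0 0 0 1.22; 0 0 0 1.38")

```text
time_s: 13.65
tcp_pos: [0.481, 0.2642, 0.2533]
eef_rot: [-180.0, -0.1, -145.4]
contact_force: [-0.8, 1.1, -1.0]
gripper_width: 0.0657
```

```bash
python3 - <<'E'
from h import *
print(shift([.481,.2645,.06],215),shift([.481,.2645,.02],215),r.get_state()['eef_rot'],r.get_state()['joints'].round())
c=cap('wrist','wrist4')
H=np.array([[.481+.02656*np.cos(np.radians(35+60*k)),.2645+.02656*np.sin(np.radians(35+60*k)),.028] for k in range(6)])
im=c['frame'][:,:,::-1].copy(); cv2.polylines(im,[pix(c,H).round().astype(np.int32)],True,(255,0,0),1);cv2.imwrite('pics/w4.png',im)
E
```

```text
(array([-0.02,  0.02, 19.33]), -0.0069) (array([-2.000e-02,  2.000e-02,  2.333e+01]), -0.0069) [-1.79964832e+02 -1.01319373e-01 -1.45397102e+02] [  49.    8.  -14.    0.  -68. -105.]
```

View pics/w4.png

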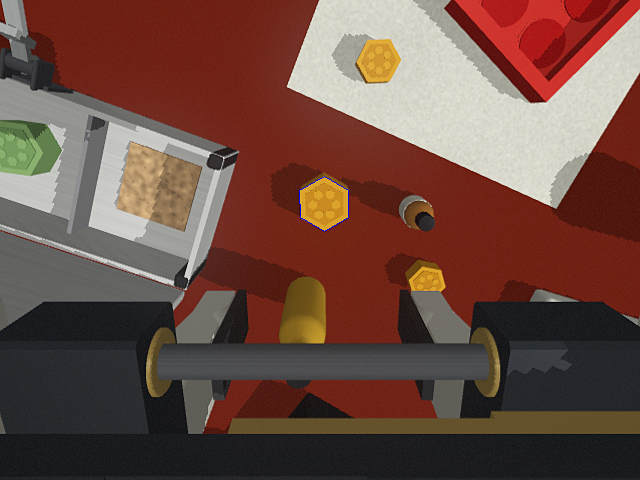

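The overlay matches the soap at (324,203), flats left and right along the jaws. The jaw path is clear of the oil bottle at (415,212). Descending.

drive_tool(plan="0 0 5 0; 0 0 10 0; 0 0 15 0; 0 0 19 0; 0 0 21.5 0; 0 0 23 0; 0 0 23.5 0; 0 0 23.5 0")

```text
time_s: 14.7
tcp_pos: [0.4804, 0.264, 0.0197]
eef_rot: [-180.0, 0.0, -145.0]
contact_force: [0.2, 0.6, 0.3]
gripper_width: 0.0654
```

drive_tool(plan="0 0 0 0; 0 0 0 0; 0 0 0 0; 0 0 0 0; 0 0 0 0", fingers=1, squeeze=12)

```text
time_s: 15.32
tcp_pos: [0.4803, 0.2641, 0.0202]
eef_rot: [180.0, 0.1, -145.0]
contact_force: [-1.7, -0.0, 6.3]
gripper_width: 0.0461
```

drive_tool(plan="0 0 -1 0; 0 0 -3 0; 0 0 -6 0; 0 0 -9 0; 0 0 -12 0; 0 0 -15 0; 0 0 -17 0; 0 0 -17 0")

```text
time_s: 16.32
tcp_pos: [0.4805, 0.2643, 0.1915]
eef_rot: [180.0, 0.2, -145.1]
contact_force: [0.1, 0.2, -1.5]
gripper_width: 0.0461
```

```bash
python3 - <<'E'
from h import *
print(shift([.5643,.1207,.09],194.2),shift([.5643,.1207,.021],194.2))
E
```

```text
(array([  1.36, -16.57,  10.15]), 0.3621) (array([  1.36, -16.57,  17.05]), 0.3621)
```

drive_tool(plan="0.3 -3 0 0.1; 0.6 -7 0 0.2; 0.9 -11 0 0.3; 1.2 -14.5 1 0.362; 1.4 -16.6 3 0.362; 1.4 -16.6 6 0.362; 1.4 -16.6 8 0.362; 1.4 -16.6 8 0.362")

```text
time_s: 17.32
tcp_pos: [0.5619, 0.1187, 0.1071]
eef_rot: [-179.9, -0.3, -165.8]
contact_force: [0.4, 0.6, -1.0]
gripper_width: 0.0456
```

```bash
python3 - <<'E'
from h import *
print(shift([.5643,.1207,.0285],194.2),r.get_state()['tcp_pos'],r.get_state()['gripper_width'])
q=np.load('q.npy')
c=cap('wrist','wrist5')
im=c['frame'][:,:,::-1].copy(); 
P=np.array([c2w([-4.4+a,59.7+b,8],*q) for a,b in((35,35),(35,-35),(-35,-35),(-35,35))])
cv2.polylines(im,[pix(c,P).round().astype(np.int32)],True,(255,0,0),1);cv2.imwrite('pics/w5.png',im)
E
```

```text
(array([-0.28,  0.14,  7.86]), -0.0006) [0.56191343 0.11867383 0.10709985] 0.04563299782488329
```

View pics/w5.png

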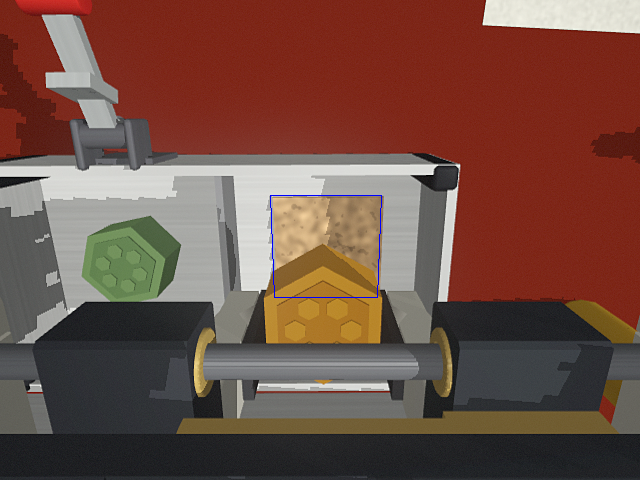

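The pad outline falls exactly on the pad at (325,245), and the soap is held level. Lowering gently.

drive_tool(plan="-0.2 0.1 2 0; -0.2 0.1 4 0; -0.2 0.1 5.5 0; -0.2 0.1 6.5 0; -0.2 0.1 7.2 0; -0.2 0.1 7.5 0; -0.2 0.1 7.5 0; -0.2 0.1 7.5 0")

```text
time_s: 18.38
tcp_pos: [0.5655, 0.1212, 0.0349]
eef_rot: [180.0, 0.0, -165.8]
contact_force: [-0.7, -0.2, -2.3]
gripper_width: 0.0458
```

```bash
python3 - <<'E'
from h import *
print(shift([.5643,.1207,.0285],194.2),r.get_state()['tcp_pos'],r.get_state()['contact_force'])
E
```

```text
(array([ 0.13, -0.02,  0.64]), -0.0) [0.56553999 0.12121628 0.03487197] [-0.68689551 -0.16143737 -2.26333125]
```

drive_tool(plan="0.1 0 0.2 0; 0.1 0 0.4 0; 0.1 0 0.55 0; 0.1 0 0.65 0; 0.1 0 0.65 0")

```text
time_s: 19.0
tcp_pos: [0.5642, 0.1208, 0.0282]
eef_rot: [-180.0, -0.0, -165.8]
contact_force: [-2.5, -0.4, 2.8]
gripper_width: 0.0459
```

drive_tool(plan="0 0 0 0; 0 0 0 0; 0 0 0 0", fingers=-0.3)

```text
time_s: 19.38
tcp_pos: [0.5643, 0.1209, 0.0279]
eef_rot: [-180.0, -0.0, -165.8]
contact_force: [0.7, 0.5, 0.2]
gripper_width: 0.0568
```

drive_tool(plan="0 0 -1 0; 0 0 -4 0; 0 0 -9 0; 0 0 -14 0; 0 0 -19 0; 0 0 -24 0; 0 0 -24 0; 0 0 -24 0")

```text
time_s: 20.38
tcp_pos: [0.5639, 0.1208, 0.2683]
eef_rot: [180.0, 0.0, -165.8]
contact_force: [-0.3, 0.3, -1.4]
gripper_width: 0.0568
```

```bash
python3 - <<'E'
from h import *
q=np.load('q.npy')
c=cap('wrist','wrist6')
im=c['frame'][:,:,::-1].copy(); 
P=np.array([c2w([-4.4+a,59.7+b,8],*q) for a,b in((35,35),(35,-35),(-35,-35),(-35,35))])
cv2.polylines(im,[pix(c,P).round().astype(np.int32)],True,(255,0,0),1)
hsv=cv2.cvtColor(c['frame'],cv2.COLOR_RGB2HSV)
s=cap('scene','scene6')
a=im[80:420,100:540]; b=cv2.resize(s['frame'][180:320,250:440][:,:,::-1],None,fx=2.4,fy=2.4)
cv2.imwrite('pics/w6.png',np.hstack([cv2.resize(a,(int(440*b.shape[0]/340),b.shape[0])),b])[:,:800])
# lid tab predicted for several angles in scene & shift
for th in np.radians([80,84,88,92]):
    x,z=-149,27.5; p=[65+x*np.cos(th)+z*np.sin(th),45,60.5-x*np.sin(th)+z*np.cos(th)]
    w=c2w(p,*q); print(np.degrees(th).round(),pix(s,w).round(1),shift([*w[:2],w[2]-.006],194.2))
hs=cv2.cvtColor(s['frame'],cv2.COLOR_RGB2HSV); n,l,st,ce=cv2.connectedComponentsWithStats(cv2.inRange(hs,(105,150,60),(125,255,255)))
print([(st[i].tolist(),ce[i].round(1).tolist()) for i in range(1,n) if st[i][4]>12]); print(r.get_state()['tcp_pos'],r.get_state()['joints'].round(1))
E
```

```text
80.0 [393.5 220.5] (array([-7.13, -1.47,  6.1 ]), -0.0001)
84.0 [395.6 224. ] (array([-8.19, -1.47,  6.15]), -0.0001)
88.0 [397.7 227.8] (array([-9.24, -1.47,  6.27]), -0.0001)
92.0 [399.8 232.1] (array([-10.28,  -1.46,   6.46]), -0.0001)
[([390, 224, 14, 9, 86], [396.1, 227.5])]
[0.56365188 0.12059255 0.26702102] [  31.5   10.2   -9.1   -0.   -70.7 -107.3]
```

View pics/w6.png

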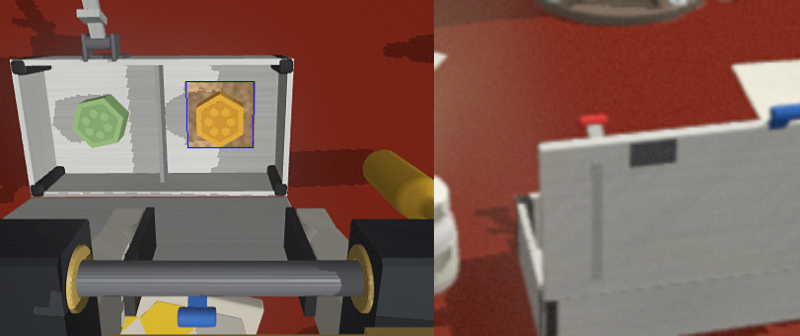

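Soap is flat and centred on the pad outline, and the green soap is undisturbed. Now back to the tab at the pose where I released it.

```bash
python3 - <<'E'
from h import *
print(shift([.6533,.1282,.2042],194.2))
q=np.load('q.npy')
v=Ro.from_euler('z',-q[2]).apply(np.array([.6533,.1282,.2102])-[q[0],q[1],0])*1000-[65,45,60.5];print(v,np.hypot(v[0],v[2]))
th=np.arctan2(v[0],v[2]); off=np.arctan2(-149,27.5); a=np.degrees(th-off);print('lid',a)
p=lambda t:np.array([-149*np.cos(t)+27.5*np.sin(t),149*np.sin(t)+27.5*np.cos(t)])
for t in np.arange(a,-1,-6): print(round(t,1),((p(np.radians(t))-p(np.radians(a)))*-.1).round(2))
print(((p(0)-p(np.radians(a)))*-.1).round(2))
E
```

```text
(array([-8.88, -1.46,  6.28]), -0.0001)
[1.86970412e+01 4.85227963e-02 1.49700000e+02] 150.86308146556325
lid 86.66214204223179
86.7 [-0. -0.]
80.7 [ 1.58 -0.11]
74.7 [ 3.17 -0.06]
68.7 [4.74 0.16]
62.7 [6.28 0.54]
56.7 [7.77 1.08]
50.7 [9.2  1.77]
44.7 [10.54  2.61]
38.7 [11.79  3.58]
32.7 [12.94  4.68]
26.7 [13.96  5.89]
20.7 [14.85  7.2 ]
14.7 [15.6  8.6]
8.7 [16.19 10.07]
2.7 [16.63 11.6 ]
[16.78 12.28]
```

drive_tool(plan="-4 -0.7 0 0; -8.9 -1.45 0 0; -8.9 -1.45 2 0; -8.9 -1.45 4.5 0; -8.9 -1.45 6.2 0; -8.9 -1.45 6.2 0; -8.9 -1.45 6.2 0", fingers=0)

```text
time_s: 21.35
tcp_pos: [0.6546, 0.1288, 0.2068]
eef_rot: [-180.0, 0.1, -165.8]
contact_force: [-0.4, -0.9, 0.3]
gripper_width: 0.044
```

drive_tool(plan="0 0 0 0; 0 0 0 0; 0 0 0 0; 0 0 0 0", fingers=1, squeeze=35)

```text
time_s: 21.85
tcp_pos: [0.6543, 0.1288, 0.2066]
eef_rot: [180.0, 0.0, -165.8]
contact_force: [-2.2, 0.6, 3.1]
gripper_width: 0.0232
```

drive_tool(plan="0.8 0 -0.08 0; 1.58 0 -0.11 0; 3.17 0 -0.06 0; 4.74 0 0.16 0; 6.28 0 0.54 0; 7.77 0 1.08 0; 9.2 0 1.77 0; 10.54 0 2.61 0")

```text
time_s: 22.85
tcp_pos: [0.5508, 0.1023, 0.1799]
eef_rot: [180.0, 0.0, -165.8]
contact_force: [5.2, 0.1, -0.9]
gripper_width: 0.0231
```

drive_tool(plan="1.25 0 0.97 0; 2.4 0 2.07 0; 3.42 0 3.28 0; 4.31 0 4.59 0; 5.06 0 5.99 0; 5.65 0 7.46 0; 6.09 0 8.8 0; 6.24 0 9.5 0")

```text
time_s: 23.85
tcp_pos: [0.4908, 0.0869, 0.0838]
eef_rot: [-180.0, -0.1, -165.8]
contact_force: [-6.0, -3.0, 27.5]
gripper_width: 0.0231
```

drive_tool(plan="0 0 0.15 0; 0 0 0.25 0; 0 0 0.25 0")

```text
time_s: 24.22
tcp_pos: [0.4908, 0.0869, 0.0837]
eef_rot: [-179.9, -0.1, -165.8]
contact_force: [-10.5, -3.7, 24.9]
gripper_width: 0.0231
```

drive_tool(plan="0 0 0 0; 0 0 0 0; 0 0 0 0", fingers=0)

```text
time_s: 24.6
tcp_pos: [0.4914, 0.0876, 0.082]
eef_rot: [180.0, -0.0, -165.8]
contact_force: [-0.7, -0.2, -0.4]
gripper_width: 0.0432
```

drive_tool(plan="0 0 -2 0; 0 0 -6 0; 0 0 -10 0; 0 0 -11 0; 0 0 -11 0")

```text
time_s: 25.22
tcp_pos: [0.4916, 0.0877, 0.1925]
eef_rot: [180.0, 0.1, -165.8]
contact_force: [-0.4, 0.1, -0.3]
gripper_width: 0.0441
```

```bash
python3 - <<'E'
from h import *
q=np.load('q.npy')
c=cap('wrist','wrist7')
a=np.radians(155);o=c2w([-79+58*np.cos(a),-45,58+58*np.sin(a)],*q)
im=c['frame'][:,:,::-1].copy()
for p in [o,c2w(model()['tab'],*q)]: cv2.circle(im,tuple(pix(c,p).round().astype(int).tolist()),5,(0,255,0),1)
for n in('NL','NR'): cv2.circle(im,tuple(pix(c,c2w(model()[n],*q)).round().astype(int).tolist()),4,(0,255,0),1)
cv2.imwrite('pics/w7.png',im); print(o,shift([*o[:2],o[2]-.009],194.2),pix(c,o))
E
```

```text
[ 0.4667563  -0.01197238  0.08251186] (array([ 4.79, -9.04, 11.8 ]), -0.0003) [181.72667589 165.82000188]
```

View pics/w7.png

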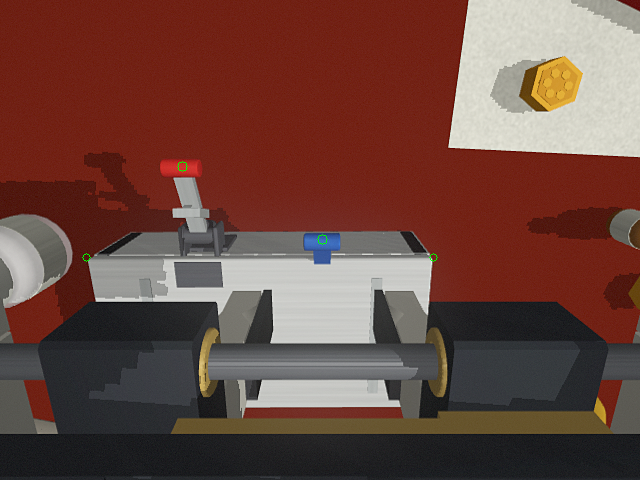

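Lid is shut: tab at (322,240) and the near lid corners sit on the predicted marks. Lever is still open, red bar at (181,168) against (182,166) predicted. Gripping the lever.

drive_tool(plan="2.4 -4.5 0 0; 4.8 -9 1 0; 4.8 -9 5 0; 4.8 -9 9 0; 4.8 -9 11.7 0; 4.8 -9 11.7 0; 4.8 -9 11.7 0")

```text
time_s: 26.15
tcp_pos: [0.4672, -0.0115, 0.0755]
eef_rot: [-180.0, -0.0, -165.8]
contact_force: [-1.0, -0.3, 0.2]
gripper_width: 0.0437
```

drive_tool(plan="0 0 0 0; 0 0 0 0; 0 0 0 0; 0 0 0 0", fingers=1)

```text
time_s: 26.65
tcp_pos: [0.4674, -0.0118, 0.076]
eef_rot: [-180.0, 0.1, -165.8]
contact_force: [-0.0, -3.2, 5.6]
gripper_width: 0.0236
```

drive_tool(plan="-0.24 0 -0.43 0; -0.51 0 -0.88 0; -0.83 0 -1.27 0; -1.16 0 -1.65 0; -1.93 0 -2.3 0; -2.81 0 -2.81 0; -3.76 0 -3.15 0; -4.75 0 -3.33 0")

```text
time_s: 27.65
tcp_pos: [0.511, -0.0009, 0.1094]
eef_rot: [-180.0, -0.3, -165.8]
contact_force: [-7.9, -2.7, 10.4]
gripper_width: 0.023
```

Remaining arc, relative to 95°.

drive_tool(plan="-1 0 0 0; -2 0 0.18 0; -2.96 0 0.52 0; -3.83 0 1.03 0; -4.24 0 1.34 0; -4.46 0 1.54 0; -4.46 0 1.54 0; -4.46 0 1.54 0")

```text
time_s: 28.65
tcp_pos: [0.5603, 0.012, 0.0956]
eef_rot: [-180.0, 0.4, -165.7]
contact_force: [6.5, -2.3, 3.3]
gripper_width: 0.0232
```

drive_tool(plan="0 0 0 0; 0 0 0 0; 0 0 0 0", fingers=0)

```text
time_s: 29.02
tcp_pos: [0.5562, 0.0112, 0.0933]
eef_rot: [180.0, -0.0, -165.8]
contact_force: [0.2, -0.5, 1.1]
gripper_width: 0.0426
```

drive_tool(plan="0 0 -2 0; 0 0 -6 0; 0 0 -10 0; 0 0 -12 0; -6 0 -12 0; -10 0 -12 0; -10 0 -12 0")

```text
time_s: 29.9
tcp_pos: [0.6548, 0.0362, 0.2117]
eef_rot: [-180.0, -0.1, -165.8]
contact_force: [-0.5, -0.6, -1.3]
gripper_width: 0.0439
```

```bash
python3 - <<'E'
from h import *
q=np.load('q.npy')
c=cap('wrist','wrist8')
im=c['frame'][:,:,::-1].copy()
for n in('NL','NR','grip','tab'): cv2.circle(im,tuple(pix(c,c2w(model()[n],*q)).round().astype(int).tolist()),5,(0,255,0),1)
cv2.imwrite('pics/w8.png',im); print(r.get_state()['contact_force'])
E
```

```text
[ 0.51837355  0.18687053 -0.87326424]
```

View pics/w8.png

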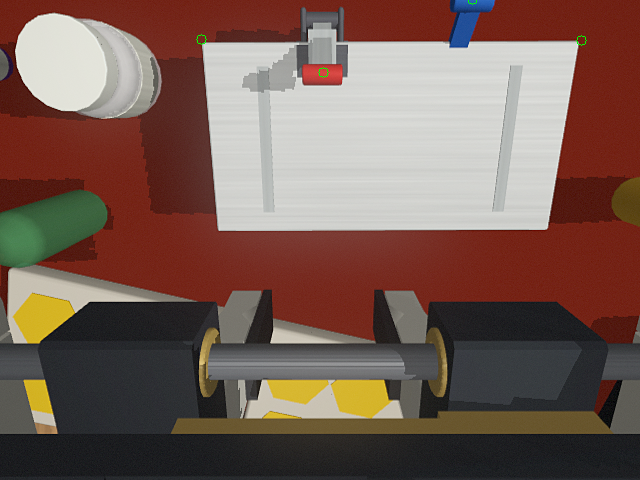

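Lid shut; red bar at (322,75) against (323,72) predicted for latched. That is the same small bias as at the start. One numeric check of the top view, now versus the start, then hand in.

```bash
python3 - <<'E'
from h import *
import pickle
s0=pickle.load(open('scene0.pkl','rb'));s=cap('scene','scene8')
def red(c):
    f=c['frame'].astype(int)[238:256,312:340]; m=(f[...,0]>150)&(f[...,1]<70)&(f[...,2]<70); y,x=np.nonzero(m); return m.sum(),x.mean().round(2)+312,y.mean().round(2)+238
def blue(c):
    h=cv2.cvtColor(c['frame'],cv2.COLOR_RGB2HSV);y,x=np.nonzero(cv2.inRange(h,(105,150,60),(125,255,255))[225:255,350:375]);return len(x),x.mean()+350,y.mean()+225
print(red(s0),red(s),blue(s0),blue(s))
r.close_job()
E
```

```text
(np.int64(57), np.float64(325.86), np.float64(244.68)) (np.int64(59), np.float64(325.83), np.float64(244.53)) (109, np.float64(363.48623853211006), np.float64(238.72477064220183)) (102, np.float64(363.656862745098), np.float64(238.8921568627451))
the job is handed in; nothing more can be done
```

I ran the whole job in order and handed it in at about 30 s of the 72 s limit. No verdict was reported.

- **Done:** I opened the latch, raised the lid to about 87°, and set the amber soap gently on the cork pad in the left bay. Then I closed the lid and turned the lever back until it was latched.
- **Soap:** after I let go, it lay flat and centred on the pad's outline in the wrist image. The soap was not visible after the lid closed, so this was not rechecked.
- **Lid and latch:** in the last scene-camera picture, the red grip and blue tab are within 0.2 px of where they were at the start, so the lid is shut and latched. The wrist image put the grip 3 px off its predicted spot, close to the 2 px seen before I touched it, so I took it as a small calibration bias.
- **Other items:** the green soap looked undisturbed in the wrist view before the lid closed. I saw no contact with the bottles, jar or pitcher, but did not measure their positions at the end.
- **Robot:** the gripper was clear of everything at hand-in. The highest force reading was about 28 N, when pressing the lid shut.

One row in the first latch move had a 3 mm sideways typo; it had no visible effect.

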